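# Load the dye canister into the dock

### The arm

A 7-joint arm with a two-finger parallel gripper is mounted at the origin on the work surface. World frame = base frame: x ahead of the robot, y to its left, z up, the work surface at z = 0. Lengths are in m, angles in degrees, forces in N, time in s.
With the tool pointing down it reaches from about 0.425 to 0.875 m from the base axis. Payload 4.7 kg.
Tool frame: the origin (TCP) lies between the finger pads; the fingertips stand 11 mm ahead of it and the grasp point (between the pads) lies 8 mm behind it (env.tcp_to_tips is the distance from the TCP to the fingertips, in m); z points along the fingers, y is the line along which they close (so a half turn about z gives the same grasp; the last joint's range is limited). The gripper opens to 87 mm and grips with 3 to 60 N. Pads are 19 mm wide; open, the fingers measure 117 mm over their backs; the gripper's body (75 mm by 190 mm) begins 51 mm behind the grasp point.
Start: joints at [-68.405, 18.392, -4.016, 83.108, 1.295, 78.541, -3.26], TCP at [0.231, 0.608, 0.234] pointing down, gripper open.
Joint ranges: [-163.93, 163.93], [-17.29, 119.83], [-79.2, 71.16], [3.27, 140.29], [-89.18, 269.18], [5.43, 117.66], [-154.24, 154.24]. Speed limits (degrees/s): [147.25, 147.25, 180, 180, 180, 180, 180].

### API

Orientations are given as [roll, pitch, yaw] about the fixed x, y, z axes, in that order (R = Rz(yaw) Ry(pitch) Rx(roll)).
In Python, from cell import env, viewer gives the robot as it stands.
- The arm moves only by the tool step_arm, never from a script. Its arguments are lists of equal length, an entry for each row: "delta_pos": the shift along the tool's x, y, z in units of 0.2 m (1.0 is 0.2 m), a list of three; "rot": the turn, a rotation vector about the tool's x, y, z in units of 1.5 rad (1.0 is 1.5 rad), a list of three; "gripper": the gripper command: -1 is shut, 1 is fully open, values between are in proportion. A call has 1 to 20 rows; each row is the pose to reach, as a shift and turn from the pose commanded when the call began, along the tool's axes at that moment; what a row does not reach only later rows make up. A row lasts 1/8 s, in which the tool goes at most 62.5 mm and 10.7 degrees, less where a joint would pass 70% of its speed; a pose out of reach is approached as far as the arm can. A call with a number of a shift or a turn outside -1 to 1 is refused whole. A call with a gripper value outside its range is refused whole. The fingers move at their own pace and stop on an object; "squeeze" is the grip in N (left out, the last holds). Time passes only in rows, so rows that repeat a pose let the fingers close. It gives the time, the measured TCP pose, the force, the opening and the grip force at its end, in the units of the state.
- env.get_obs(): the state, without advancing time (a new reading comes with each control period).
- viewer.read_camera(name): name is "scene" or "top"; returns a dict with "img" (384x512x3 uint8, red, green, blue), "fx", "fy", "cx", "cy" (pixels), "pose" (4x4, takes a point from camera to world coordinates). Camera axes: x right, y down, z forward; pixel columns grow to the right and rows downward; lengths in m; the calibration is good to about 2 mm. A picture is of the moment at which its call begins. There is no depth.
- env.sign_off(): hands the job in; it is judged then, once.
The state is a dict: "time_s": time; "qpos": joint angles; "joint_velocities": joint speeds; "effort": joint torques, N m; "tool_pos": TCP position; "tool_rot": TCP orientation; "force": force on the tool from outside, world axes, zero at the start; "wrist_torque": the same for the moment, N m; "grip_width": finger opening in m; "grasp_force": force on a finger pad.
Only numpy, scipy, OpenCV 4.12 (cv2) and the standard library are available. Lean on these libraries where they do the work, as an engineer would, in place of code of your own. Each camera call takes 0.05 s, during which the arm holds its last target. There are 200 camera calls.

### The job

Load the batik dye dock: take the tall, plain round canister from the table, stand it in the dock's round well and push it down until the push-push catch holds it down. A further full push would let it pop up again, so leave it caught, standing upright in the well, and let go of it.

Things in the scene. Friction and masses are not known exactly. Their poses are not given: they have to be found in the camera images.
- canister_mid (a point): Dye canister: plain round white plastic cylinder, 40 mm wide, 100 mm tall, flat grey top, thin grey band round its bevelled foot, about 0.12 kg; the tallest straight-sided one of the vessels standing on the table. This point is its centre, 50 mm above its foot, 50 mm below its top; z along its axis, up.
- well_mouth (a point): Centre of the mouth of the well in the dye dock, level with its top, 75 mm above the table. Dock: fixed white block, 110 x 150 mm, grey round well at one end, dark panel at the other (+y) end. The mouth is a funnel, 66 mm wide, narrowing over 17 mm to a 48 mm bore. In it, 32 mm below the mouth, is a black spring carrier: a canister stood on it shows 68 mm above the dock. z up.
- carrier (a joint): Downward travel (m) of the spring carrier under the canister: 0 = up (start), firm stop at 0.026. Pushing takes 4 N at first, 9 N near the stop. Pushed to the stop (past 0.022) and let go, it rises to about 0.015 and is caught there, canister top 53 mm above the dock (42 mm at the stop); let go earlier it comes up again. A second push to the stop frees it, and it rises to 0.
Not all that is in view belongs to the job. What is shaped like the part that bears canister_mid but pink or red is not meant. What is shaped like the part that bears well_mouth but green or orange is not meant.

How it is judged (in metres and radians):
On the way:
1. the canister stands or is let down in the well while the carrier is still up (horizontal distance between canister_mid and well_mouth below 0.012 m and z of canister_mid in the frame of well_mouth below 0.03 m and value of joint carrier below 0.01 m).
At the end, for the whole second after the job is handed in: The canister stands in the well, within 12 mm of its axis and upright within 0.2 rad, its centre less than 12 mm above the mouth; the catch holds the carrier down between 12 and 20.5 mm; the canister is at rest and released (value of joint carrier between 0.012 and 0.0205 m and horizontal distance between canister_mid and well_mouth below 0.012 m and z of canister_mid in the frame of well_mouth below 0.012 m and angle between canister_mid's own z axis and vertical below 0.2 rad and linear speed of canister below 0.02 m/s); the robot touches nothing.
It also fails if it takes over 45 s, if anything falls off the work surface, if the arm or the gripper's body presses on something with over 40 N, if the wrist force passes 120 N, or if a joint passes its speed limit or range.

## Working session

There is one attempt and no reset: what is moved stays moved. The work goes in short steps, Python scripts to look and compute and a tool call to move; the robot and the scene stay as the last step left them, time stands still between calls to the robot, and variables do not carry over. Pictures are saved under pics/ and viewed, at most 10 in all, crops included, and the job is handed in when it is done.

Besides the shell and the picture viewer there is one more tool, called as name(argument=value, ...) on one line, values as JSON. step_arm: Moves the arm, as the interface text tells. Shifts and turns lie within -1 to 1; 1 stands for 0.2 m of shift or 1.5 rad of turn. Its arguments: {"type":"object","properties":{"delta_pos":{"type":"array"},"rot":{"type":"array"},"gripper":{"type":"array"},"squeeze":{"type":"number"}},"required":["delta_pos","rot","gripper"]}

```bash
mkdir -p pics; ls; python3 - <<'E'
from cell import env, viewer
import cv2, numpy as np
for n in("top","scene"):
    c=viewer.read_camera(n); cv2.imwrite(f"pics/{n}0.png",c["img"][:,:,::-1])
    print(n,c["fx"],c["fy"],c["cx"],c["cy"],np.round(c["pose"],4).tolist())
o=env.get_obs(); print({k:np.round(v,4).tolist() for k,v in o.items()})
E
```

```text
pics
top 412.9717559642461 412.9717559642461 251.68436777038067 191.19446737351603 [[0.025, -0.9976, 0.0647, 0.372], [-0.9996, -0.0241, 0.0143, 0.1982], [-0.0127, -0.0651, -0.9978, 1.4247], [0.0, 0.0, 0.0, 1.0]]
scene 473.5355627785674 473.5355627785674 253.03509787986027 196.37967918331137 [[-0.8412, 0.3185, -0.4371, 1.008], [0.5406, 0.5146, -0.6655, 1.0341], [0.013, -0.7961, -0.6051, 0.8266], [0.0, 0.0, 0.0, 1.0]]
{'time_s': 0.1, 'qpos': [-68.4073, 18.4362, -4.0156, 83.1665, 1.2936, 78.5431, -3.2588], 'joint_velocities': [-0.0424, -0.1124, 0.0109, -0.2359, 0.0528, -0.0136, -0.0759], 'effort': [0.0003, -49.2572, -0.4055, -31.3399, -0.0641, 0.0395, 0.0001], 'tool_pos': [0.2305, 0.6072, 0.2326], 'tool_rot': [-179.8993, 0.0041, 159.2178], 'force': [-1.199, 0.1186, 0.6172], 'wrist_torque': [-0.0255, 0.0078, -0.0382], 'grasp_force': 0.0, 'grip_width': 0.087}
```

View pics/top0.png

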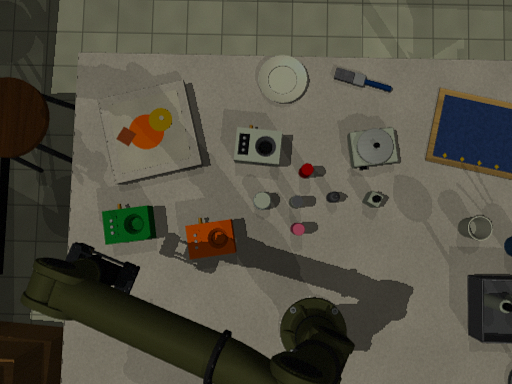

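View pics/scene0.png

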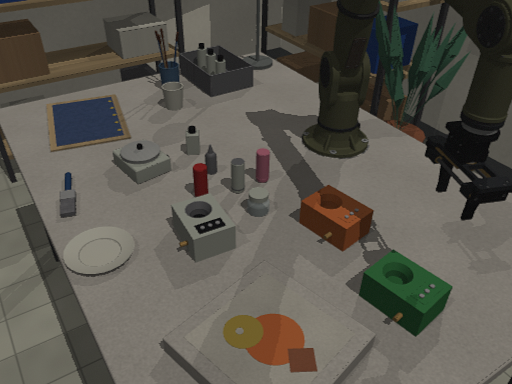

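The top view shows the white dock near (258,147) with its well near (265,146). The canister should be the grey one at (297,201) in the top view and (238,175) in the scene view. I'll take a closer look.

```bash
cat > h.py <<'E'
import numpy as np
def ray(c,u,v):
    P=c["pose"]; d=P[:3,:3]@np.array([(u-c["cx"])/c["fx"],(v-c["cy"])/c["fy"],1]); return P[:3,3],d
def atz(c,u,v,z):
    o,d=ray(c,u,v); return o+d*(z-o[2])/d[2]
def proj(c,p):
    P=c["pose"]; q=P[:3,:3].T@(np.asarray(p)-P[:3,3]); return np.array([c["fx"]*q[0]/q[2]+c["cx"],c["fy"]*q[1]/q[2]+c["cy"]])
E
python3 - <<'E'
import cv2,numpy as np
a=cv2.imread("pics/top0.png")[120:240,225:345]; b=cv2.imread("pics/scene0.png")[140:260,160:280]
f=lambda i:cv2.convertScaleAbs(cv2.resize(i,(400*1,400),interpolation=cv2.INTER_CUBIC),alpha=1.5)
cv2.imwrite("pics/crop.png",np.hstack([f(a),f(b)]))
E
```

```text
(no output)
```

View pics/crop.png

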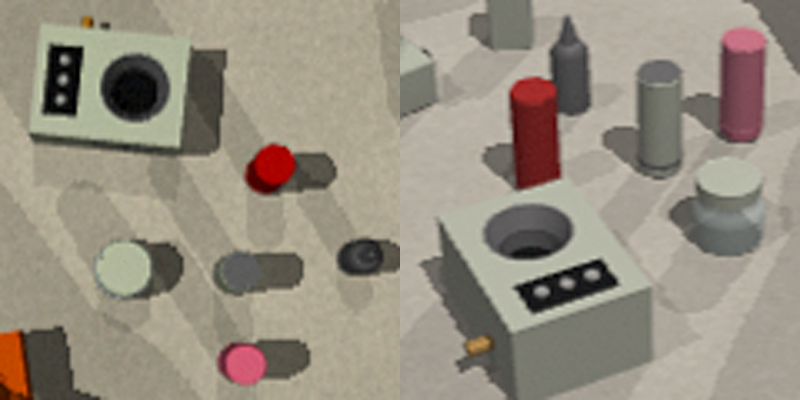

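```bash
python3 - <<'E'
from cell import viewer
from h import *
t=viewer.read_camera("top"); s=viewer.read_camera("scene")
k=120/400
T=lambda x,y:(225+(x+.5)*k-.5,120+(y+.5)*k-.5)
S=lambda x,y:(160+(x-400+.5)*k-.5,140+(y+.5)*k-.5)
print("can",atz(t,*T(241,271),.1),atz(s,*S(660,72),.1))
print("well",atz(t,*T(135,88),.075),atz(s,*S(528,231),.075))
print("red",atz(t,*T(274,164),.1),"pink",atz(t,*T(245,364),.1),"jar",atz(t,*T(126,266),.06),"bottle",atz(t,*T(365,255),.09))
print("dock corners",[atz(t,*T(*p),.075)[:2].round(3) for p in((40,24),(190,47),(180,150),(30,133))])
E
```

```text
can [0.43009409 0.07139708 0.1       ] [0.43179306 0.07510295 0.1       ]
well [0.60974968 0.17693534 0.075     ] [0.61178344 0.17849199 0.075     ]
red [0.53430332 0.04141167 0.1       ] pink [0.34111164 0.06598208 0.1       ] jar [0.4340245  0.18154584 0.06      ] bottle [ 0.44896922 -0.04918424  0.09      ]
dock corners [array([0.672, 0.273]), array([0.652, 0.123]), array([0.549, 0.131]), array([0.563, 0.28 ])]
```

step_arm(delta_pos=[[-0.25,-0.13,0],[-0.5,-0.26,0],[-0.75,-0.4,0],[-0.94,-0.5,0],[-0.94,-0.5,0],[-0.94,-0.5,0]], rot=[[0,0,0.07],[0,0,0.14],[0,0,0.21],[0,0,0.28],[0,0,0.28],[0,0,0.28]], gripper=[1,1,1,1,1,1])

```text
time_s: 0.95
tool_pos: [0.3703, 0.448, 0.2335]
tool_rot: [-180.0, -0.1, 135.2]
force: [-0.1, -0.2, 0.3]
grip_width: 0.0871
grasp_force: 0.0
```

```bash
cat > d.py <<'E'
import sys,numpy as np
from scipy.spatial.transform import Rotation as R
from cell import env
o=env.get_obs(); p=np.array(o["tool_pos"]); r=R.from_euler("xyz",o["tool_rot"],degrees=True)
print("t",round(o["time_s"],2),"p",p.round(4),"rpy",np.round(o["tool_rot"],2),"F",np.round(o["force"],1),"w",o["grip_width"],"q",np.round(o["qpos"],0))
t=np.array([float(a) for a in sys.argv[1:4]]); print("dpos",(r.inv().apply(t-p)/.2).round(3))
g=R.from_euler("xyz",[180,0,float(sys.argv[4])],degrees=True)
print("rot",((r.inv()*g).as_rotvec()/1.5).round(3))
E
python3 d.py .431 .0735 .2 135
```

```text
t 0.95 p [0.3703 0.448  0.2335] rpy [-1.8000e+02 -5.0000e-02  1.3521e+02] F [-0.1 -0.2  0.3] w 0.0870972529798015 q [-57.  10.   5.  94.  -1.  77.  -7.]
dpos [-1.535 -1.115  0.166]
rot [-0.    -0.001  0.002]
```

step_arm(delta_pos=[[-0.2,-0.14,0],[-0.4,-0.28,0],[-0.6,-0.42,0],[-0.77,-0.56,0],[-0.77,-0.56,0]], rot=[[0,0,0],[0,0,0],[0,0,0],[0,0,0],[0,0,0]], gripper=[1,1,1,1,1])

```text
time_s: 1.58
tool_pos: [0.4014, 0.2577, 0.2339]
tool_rot: [180.0, 0.0, 135.0]
force: [-0.5, 0.2, -0.1]
grip_width: 0.0873
grasp_force: 0.0
```

step_arm(delta_pos=[[-0.2,-0.14,0],[-0.4,-0.28,0],[-0.6,-0.42,0.1],[-0.765,-0.555,0.16],[-0.765,-0.555,0.16],[-0.765,-0.555,0.16]], rot=[[0,0,0],[0,0,0],[0,0,0],[0,0,0],[0,0,0],[0,0,0]], gripper=[1,1,1,1,1,1])

```text
time_s: 2.33
tool_pos: [0.4315, 0.0752, 0.2019]
tool_rot: [180.0, -0.0, 135.3]
force: [0.9, 0.2, 0.6]
grip_width: 0.087
grasp_force: 0.0
```

```bash
python3 d.py .431 .0735 .077 135; python3 - <<'E'
from cell import viewer
import cv2,numpy as np
i=viewer.read_camera("scene")["img"][:,:,::-1][60:240,140:340]
cv2.imwrite("pics/s1.png",cv2.convertScaleAbs(cv2.resize(i,None,fx=3,fy=3,interpolation=cv2.INTER_CUBIC),alpha=1.6))
E
```

```text
t 2.33 p [0.4315 0.0752 0.2019] rpy [ 1.7995e+02 -1.0000e-02  1.3533e+02] F [0.9 0.2 0.6] w 0.0869858801489097 q [-39.  -8.  23. 115.   3.  73.  29.]
dpos [-0.004 -0.008  0.624]
rot [ 0.001 -0.     0.004]
```

View pics/s1.png

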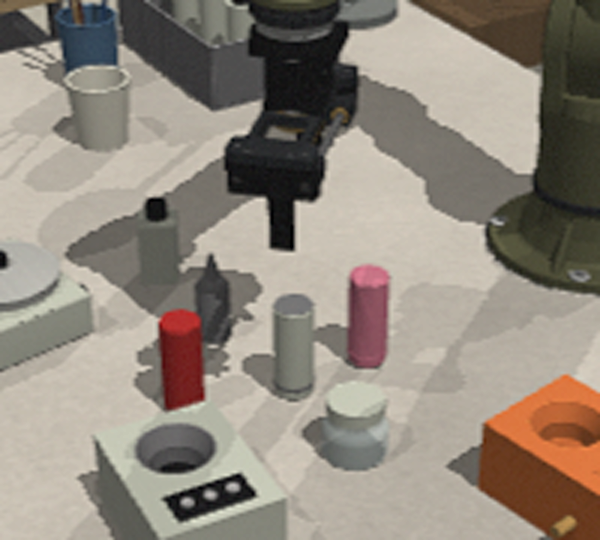

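The gripper is right above the canister, whose top is at crop (294,305), and the approach is clear. Next I descend and grip.

step_arm(delta_pos=[[0,0,0.15],[0,0,0.3],[0,0,0.45],[0,0,0.55],[0,-0.01,0.62],[0,-0.01,0.62],[0,-0.01,0.62],[0,-0.01,0.62],[0,-0.01,0.62],[0,-0.01,0.62],[0,-0.01,0.62],[0,-0.01,0.62]], rot=[[0,0,0],[0,0,0],[0,0,0],[0,0,0],[0,0,0],[0,0,0],[0,0,0],[0,0,0],[0,0,0],[0,0,0],[0,0,0],[0,0,0]], gripper=[1,1,1,1,1,1,-1,-1,-1,-1,-1,-1], squeeze=35)

```text
time_s: 3.88
tool_pos: [0.43, 0.0715, 0.0776]
tool_rot: [180.0, 0.0, 135.1]
force: [0.2, 0.4, 0.9]
grip_width: 0.0391
grasp_force: 35.0
```

```bash
python3 d.py .611 .178 .21 135
```

```text
t 3.88 p [0.43   0.0715 0.0776] rpy [179.99   0.   135.15] F [0.2 0.4 0.9] w 0.039055036043816216 q [-38.  -0.  25. 123.   0.  57.  32.]
dpos [-0.266  1.016 -0.662]
rot [0.    0.    0.002]
```

step_arm(delta_pos=[[0,0,-0.15],[0,0,-0.35],[0,0,-0.55],[0,0.1,-0.66],[-0.06,0.3,-0.66],[-0.12,0.5,-0.66],[-0.18,0.7,-0.66],[-0.24,0.9,-0.66],[-0.266,1.0,-0.66],[-0.266,1.0,-0.66],[-0.266,1.0,-0.66],[-0.266,1.0,-0.66]], rot=[[0,0,0],[0,0,0],[0,0,0],[0,0,0],[0,0,0],[0,0,0],[0,0,0],[0,0,0],[0,0,0],[0,0,0],[0,0,0],[0,0,0]], gripper=[-1,-1,-1,-1,-1,-1,-1,-1,-1,-1,-1,-1])

```text
time_s: 5.38
tool_pos: [0.6081, 0.175, 0.2098]
tool_rot: [180.0, -0.0, 135.1]
force: [0.2, -0.9, -1.1]
grip_width: 0.0392
grasp_force: 35.0
```

```bash
python3 d.py .611 .178 .13 135; python3 - <<'E'
from cell import viewer
import cv2,numpy as np
i=viewer.read_camera("scene")["img"][:,:,::-1][110:260,120:300]
cv2.imwrite("pics/s2.png",cv2.convertScaleAbs(cv2.resize(i,None,fx=4,fy=4,interpolation=cv2.INTER_CUBIC),alpha=1.6))
E
```

```text
t 5.38 p [0.6081 0.175  0.2098] rpy [ 1.7999e+02 -2.0000e-02  1.3511e+02] F [ 0.2 -0.9 -1.1] w 0.039180181859923925 q [-38.  18.  25.  89.  -8.  75.  32.]
dpos [0.    0.021 0.399]
rot [ 0.    -0.     0.001]
```

View pics/s2.png

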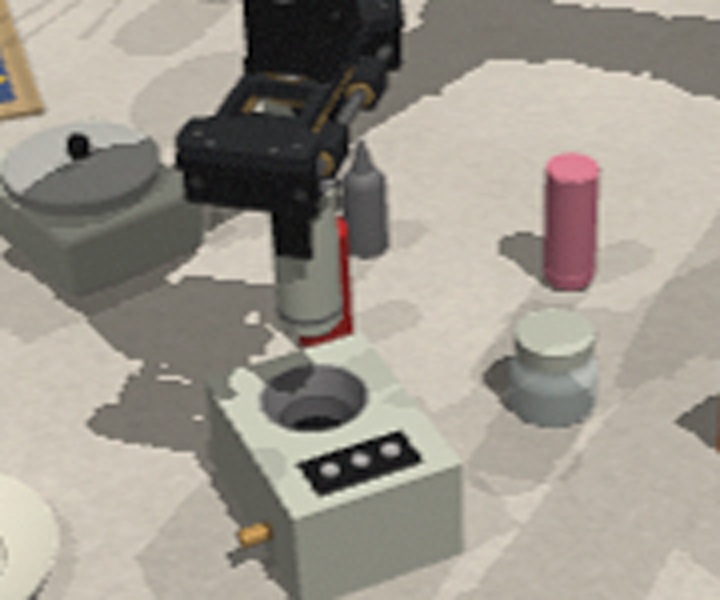

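```bash
python3 - <<'E'
from cell import viewer
from h import *
s=viewer.read_camera("scene")
S=lambda x,y:(120+(x+.5)/4-.5,110+(y+.5)/4-.5)
print(atz(s,*S(310,321),.133),atz(s,*S(314,397),.075))
print("band z+5mm mid edges", (np.array(proj(s,(.608,.175,.133)))-[119.6,109.6])*4)
E
```

```text
[0.60966841 0.17667975 0.133     ] [0.61148257 0.17832221 0.075     ]
band z+5mm mid edges [311.25859131 318.87425914]
```

step_arm(delta_pos=[[0,0.015,0.1],[0,0.015,0.15],[0,0.015,0.2],[0,0.015,0.25],[0,0.015,0.28],[0,0.015,0.31],[0,0.015,0.34],[0,0.015,0.37],[0,0.015,0.4],[0,0.015,0.42],[0,0.015,0.435],[0,0.015,0.435],[0,0.015,0.435]], rot=[[0,0,0],[0,0,0],[0,0,0],[0,0,0],[0,0,0],[0,0,0],[0,0,0],[0,0,0],[0,0,0],[0,0,0],[0,0,0],[0,0,0],[0,0,0]], gripper=[-1,-1,-1,-1,-1,-1,-1,-1,-1,-1,-1,-1,-1])

```text
time_s: 7.1
tool_pos: [0.611, 0.1779, 0.1228]
tool_rot: [180.0, 0.0, 135.2]
force: [-0.0, -0.0, -0.4]
grip_width: 0.0388
grasp_force: 35.0
```

```bash
python3 d.py .61 .177 .094 135
```

```text
t 7.1 p [0.611  0.1779 0.1228] rpy [1.7998e+02 1.0000e-02 1.3515e+02] F [-0.  -0.  -0.4] w 0.038793909765645396 q [-38.  22.  24.  94.  -9.  66.  34.]
dpos [ 0.    -0.007  0.144]
rot [0.    0.    0.002]
```

step_arm(delta_pos=[[0,0,0.02],[0,0,0.04],[0,0,0.06],[0,0,0.08],[0,0,0.1],[0,0,0.115],[0,0,0.125],[0,0,0.125]], rot=[[0,0,0],[0,0,0],[0,0,0],[0,0,0],[0,0,0],[0,0,0],[0,0,0],[0,0,0]], gripper=[-1,-1,-1,-1,-1,-1,-1,-1])

```text
time_s: 8.1
tool_pos: [0.6117, 0.1779, 0.0993]
tool_rot: [179.9, 0.0, 135.1]
force: [-2.4, -0.3, 8.3]
grip_width: 0.0391
grasp_force: 35.0
```

step_arm(delta_pos=[[0,0,0.01],[0,0,0.02],[0,0,0.03],[0,0,0.03]], rot=[[0,0,0],[0,0,0],[0,0,0],[0,0,0]], gripper=[-1,-1,-1,-1])

```text
time_s: 8.6
tool_pos: [0.6119, 0.1779, 0.0945]
tool_rot: [179.9, 0.0, 135.1]
force: [-3.3, -1.8, 14.3]
grip_width: 0.0391
grasp_force: 35.0
```

step_arm(delta_pos=[[0,0,-0.02],[0,0,-0.04],[0,0,-0.055],[0,0,-0.06],[0,0,-0.06]], rot=[[0,0,0],[0,0,0],[0,0,0],[0,0,0],[0,0,0]], gripper=[-1,-1,-1,-1,-1])

```text
time_s: 9.22
tool_pos: [0.6115, 0.178, 0.1043]
tool_rot: [179.9, 0.0, 135.1]
force: [-0.5, -0.1, 5.8]
grip_width: 0.0392
grasp_force: 35.0
```

step_arm(delta_pos=[[0,0,0],[0,0,0],[0,0,0],[0,0,0],[0,0,0],[0,0,0]], rot=[[0,0,0],[0,0,0],[0,0,0],[0,0,0],[0,0,0],[0,0,0]], gripper=[1,1,1,1,1,1])

```text
time_s: 9.98
tool_pos: [0.6108, 0.1779, 0.1036]
tool_rot: [180.0, -0.0, 135.1]
force: [0.5, -0.4, 0.2]
grip_width: 0.0853
grasp_force: 0.0
```

step_arm(delta_pos=[[0,0,-0.1],[0,0,-0.3],[0,0,-0.5],[0,0,-0.7],[0,0,-0.85],[0,0,-0.9],[0,0,-0.9],[0,0,-0.9]], rot=[[0,0,0],[0,0,0],[0,0,0],[0,0,0],[0,0,0],[0,0,0],[0,0,0],[0,0,0]], gripper=[1,1,1,1,1,1,1,1])

```text
time_s: 10.98
tool_pos: [0.6101, 0.1777, 0.282]
tool_rot: [-179.9, -0.1, 135.2]
force: [-0.2, -0.3, -0.3]
grip_width: 0.0871
grasp_force: 0.0
```

```bash
python3 - <<'E'
from cell import viewer
from h import *
import cv2
s=viewer.read_camera("scene"); i=np.ascontiguousarray(s["img"][:,:,::-1])
c=cv2.convertScaleAbs(cv2.resize(i[130:260,140:260],None,fx=4.5,fy=4.5,interpolation=cv2.INTER_CUBIC),alpha=1.6)
for h,col in((.053,(0,255,0)),(.068,(0,0,255))):   # expected top rims: caught / up
    for a in np.linspace(0,2*np.pi,24):
        u=(proj(s,(.611+.02*np.cos(a),.178+.02*np.sin(a),.075+h))-[139.5,129.5])*4.5-.5
        cv2.circle(c,tuple(int(round(x)) for x in u),1,col,-1)
cv2.imwrite("pics/s3.png",c)
E
```

```text
(no output)
```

View pics/s3.png

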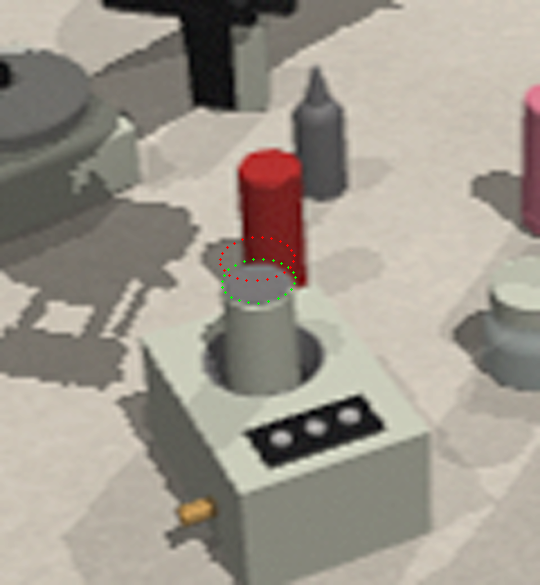

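The canister stands upright in the well. Its top, at crop (260,285), matches the green "caught" rim prediction and sits well below the red "up" one. The gripper is clear, so I'm handing in.

```bash
python3 -c "
from cell import env
print(env.sign_off())"
```

```text
the job is handed in; nothing more can be done
None
```

The canister was pushed to the stop and stands upright in the white dock's well, released; the last camera view showed its top at the caught height, and I handed the job in at about 11 s (no verdict was returned).

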